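# Push a bar into the corner of a drilling fixture and close the jaw on it

### The arm

A 7-joint arm with a two-finger parallel gripper is mounted at the origin on the work surface. World frame = base frame: x ahead of the robot, y to its left, z up, the work surface at z = 0. Lengths are in m, angles in rad, forces in N, time in s.
With the tool pointing down it reaches from about 0.4 to 0.925 m from the base axis. Payload 5.6 kg.
Tool frame: the origin (TCP) lies on the centre line of the jaws, within the pads' length; the fingertips stand 17 mm ahead of it and the grasp point (between the pads) lies 2 mm behind it (arm.finger_overhang is the distance from the TCP to the fingertips, in m); z points along the fingers, x is the direction in which the jaws open and shut, and the axes are right-handed (so a half turn about z gives the same grasp; the last joint's range is limited). The gripper opens to 85 mm and grips with 20 to 120 N. Pads are 22 mm wide; open, the fingers measure 114 mm over their backs; the gripper's body (76 mm by 85 mm) begins 54 mm behind the grasp point. The pads swing forward as they close: fully open they stand 13 mm farther back than shut.
Start: joints at [-1.145, 0.468, -0.012, 1.603, 0.006, 1.071, -0.056], TCP at [0.294, 0.58, 0.248] pointing down, gripper open.
Joint ranges: [-2.53, 2.53], [-0.31, 2.02], [-1.57, 1.55], [0.28, 2.44], [-1.29, 4.43], [0.15, 1.84], [-2.92, 2.92]. Speed limits (rad/s): [2.57, 2.57, 3.14, 3.14, 3.14, 3.14, 3.14].

### API

Orientations are given as a 3x3 rotation matrix whose columns are the frame's x, y, z axes.
In Python, from cell import arm, planner, imaging, read_time_s, read_qpos, read_qd, read_joint_efforts, read_ee_pos, read_eef_rot, read_force, read_moment, read_opening gives the robot as it stands. The module is installed in compiled form; this text tells all that it offers. Calls block until the motion is done:
- arm.reach(position, orientation): joint-space move of the TCP to a pose.
- arm.servo_line(position, frame=None, v=0.15, stop_force=None): straight line of the TCP; frame=None keeps the orientation; v is the mean speed in m/s. With stop_force (N) it stops when the force on the tool has changed by that much, and returns True; else False.
- arm.set_joints(angles): joint-space move.
- arm.grip(opening): opening from 0.0 (shut) to 1.0 (fully open); the grip force is fixed at half the most; returns when the fingers have stopped.
- arm.sleep(seconds).
- planner.ik(position, orientation): joint angles nearest the present ones, or None.
- imaging.capture(name): name is "side" or "top"; returns (picture, depth): 384x512x3 uint8, red, green, blue; 384x512 float32, m along the optical axis (not along the pixel's ray), 0 where there is no reading.
- imaging.camera_params(name): a dict with "fx", "fy", "cx", "cy" (pixels), "rvec" (rotation vector, rad) and "tvec" (3), from world to camera coordinates, as OpenCV has them. Camera axes: x right, y down, z forward; pixel columns grow to the right and rows downward; lengths in m; the calibration is good to about 2 mm. A picture is of the moment at which its call begins. camera_params takes no time and is no camera call.
A pose or a line that the arm cannot do raises arm.IKError and nothing moves.
- arm.close_job(): hands the job in, once; it reports no verdict.
Readings, each from a call of its own:
- read_time_s(): time.
- read_qpos(): joint angles.
- read_qd(): joint speeds.
- read_joint_efforts(): joint torques, N m.
- read_ee_pos(): TCP position.
- read_eef_rot(): TCP orientation.
- read_force(): force on the tool from outside, world axes, zero at the start.
- read_moment(): the same for the moment, N m.
- read_opening(): opening from 0.0 (shut) to 1.0 (fully open).
Only numpy, scipy, OpenCV 4.12 (cv2) and the standard library are available. Lean on these libraries where they do the work, as an engineer would, in place of code of your own. Each camera call takes 0.05 s, during which the arm holds its last target. There are 200 camera calls.

### The job

Set the long aluminium bar up for drilling in the fixture by pushing only: push it back until it lies flush along the fence and along the fence until its end meets the end stop, and then push the clamp jaw up snug against it. Nothing is to be picked up: keep the bar flat on the plate, do not squeeze or slam it, and leave the other things where they are. Finish with the fingers clear of everything.

Things in the scene. Friction and masses are not known exactly. Their poses are not given: they have to be found in the camera images.
- fixture: Grey cast plate fixed to the bench, 260 (its x) x 360 (its y) x 15 mm thick; origin at the centre of its underside. Its +x side lies away from the robot. A steel fence, 20 mm thick and rising 30 mm above the plate, runs along its y near the far edge (from y = -170 to +170 mm); the fence's face, towards -x, is at x = +90 mm. The position and yaw of the fixture vary; the jaw and the end stop go with it.
- fence_face (a point): Foot of the fence's face, mid-length: 90 mm along x from the fixture's origin, at the height of the plate's top. Axes as the fixture's.
- stop: Steel end stop, rigidly clamped on the plate and over the fence near its +y (left, seen from the robot) end; how far along varies. Block 50 (x) x 20 (y) x 30 mm high in front of the fence, with a 20 mm wide strap and screw head reaching over the fence, 49 mm high. Origin at the centre of the block's underside, on the plate's top; the face that the bar's end must meet looks to -y and is 10 mm from the origin. Axes as the fixture's.
- jaw (a joint): Dark steel clamp jaw sliding along the fixture's +x in a slot at the fixture's y = +50 mm. Metres: 0 is fully back, growing towards the fence, limit 0.125. Its flat front face is at the fixture's x = -55 mm + value and meets the bar, lying flush against the fence, at 0.105. A block 45 (x) x 30 (y) mm, 35 mm high above the plate, with a 20 mm wide round black knob on top reaching 47 mm above the plate. It slides stiffly (about 2.5 N) and stays where it is left.
- jaw_back (a point): Centre of the jaw's flat back face (towards -x, where it is pushed), 18 mm above the plate's top; moves with the jaw.
- bar: The workpiece: long plain aluminium bar, 40 (its x) x 110 (its y) x 30 mm high, 0.28 to 0.46 kg, with two dark 12 mm hole marks on top. Loose, lying on the plate to the -y side of the jaw, turned up to about 25 degrees from the fence. Origin at the centre of its underside. Sliding it takes about 1.5 to 3.5 N.
- offcut: Bystander: short aluminium offcut 32 x 40 x 25 mm high on the plate's near right corner; origin at the centre of its underside.
- bolt: Bystander: steel bolt standing on its 20 mm head, 40 mm tall, on the plate's near left corner; origin under its head.
- bracket: Bystander: blue plastic L-shaped bracket 80 x 40 x 43 mm high, on the bench left of the fixture; origin at the middle of its underside.
- jar: Bystander: white screw jar, 56 mm in diameter and 70 mm tall, on the bench beside the fixture; origin under its middle.
- scoop: Bystander: blue plastic measuring cup, 60 mm in diameter and 45 mm tall, on the bench beside the fixture; origin under its middle.
- spanner: Bystander: spanner lying on the bench to the right of the fixture; origin under its middle.
- driver: Bystander: screwdriver lying on the bench to the left, beyond the jar; origin under its middle.
There are look-alikes about, which are no part of the job. Of the things shaped like the bar, the aluminium one is meant.

How it is judged:
By the outcome, as a careful person would: the job done as asked, in the order asked, and still so for the second after the job is handed in, with the robot touching nothing.
It also fails if it takes over 54 s, if anything falls off the work surface, if the arm or the gripper's body presses on something with over 40 N, if the wrist force passes 120 N, or if a joint passes its speed limit or range.

## Working session

There is one attempt and no reset: what is moved stays moved. The work goes in short steps, each a Python script; the robot and the scene stay as the last script left them, time stands still between calls to the robot, and variables do not carry over. Pictures are saved under pics/ and viewed, about 8 in all and at most 12, crops included, and the job is handed in when it is done.

```bash
mkdir -p pics
cat > h.py <<'E'
import numpy as np, cv2
from cell import *
def cam(n):
    p=imaging.camera_params(n); K=np.array([[p['fx'],0,p['cx']],[0,p['fy'],p['cy']],[0,0,1.]])
    R=cv2.Rodrigues(np.array(p['rvec'],float))[0]; return K,R,np.array(p['tvec'],float).ravel()
def ray(n,uv,z):
    K,R,t=cam(n); uv=np.atleast_2d(np.array(uv,float)); d=(R.T@np.linalg.inv(K)@np.c_[uv,np.ones(len(uv))].T).T
    c=-R.T@t; return c+d*((z-c[2])/d[:,2])[:,None]
def cloud(n,dep):
    K,R,t=cam(n); v,u=np.mgrid[:dep.shape[0],:dep.shape[1]]
    P=np.stack([(u-K[0,2])/K[0,0]*dep,(v-K[1,2])/K[1,1]*dep,dep],-1); return (P-t)@R
def proj(n,X):
    K,R,t=cam(n); q=(K@(R@np.atleast_2d(X).T+t[:,None])).T; return q[:,:2]/q[:,2:]
def snap(n,f):
    a,d=imaging.capture(n); cv2.imwrite('pics/'+f+'.png',a[:,:,::-1]); np.savez('pics/'+f+'.npz',a=a,d=d); return a,d
E
python3 - <<'E'
from h import *
for n in('top','side'):
    snap(n,n+'0'); K,R,t=cam(n); print(n,K[0],-R.T@t,R[2])
a=cv2.imread('pics/top0.png');b=cv2.imread('pics/side0.png')
print(read_time_s(),read_force())
E
```

```text
top [427.60412945   0.         248.62707565] [0.35184278 0.0190648  1.29892173] [ 0.23130554 -0.02726715 -0.97249897]
side [386.91562727   0.         259.72705564] [ 0.12762336 -0.73937406  0.83249939] [ 0.42139526  0.61907079 -0.66270461]
0.1 [ 0.02357943  0.35635601 -0.08618688]
```

View pics/top0.png

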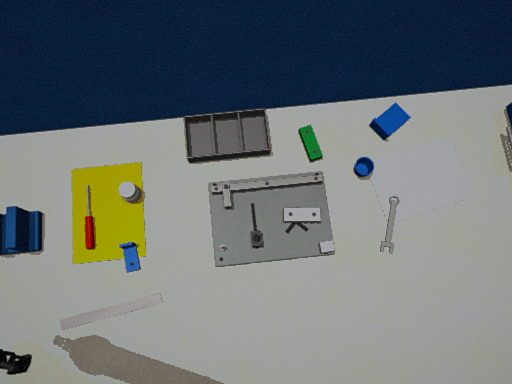

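View pics/side0.png

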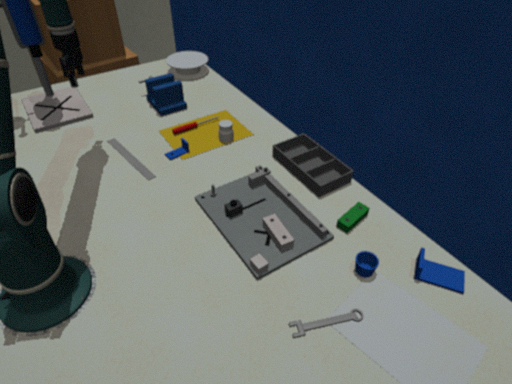

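The top view shows the fixture at about (208–334, 172–266), with the stop at (227,195), the jaw at (256,238), the bar at (302,215), the offcut at (327,247) and the bolt at (223,247). The side view agrees. Next I measure.

Run:
```python
from h import *
from math import *
out=[]
for n in('top','side'):
    f=np.load(f'pics/{n}0.npz'); a,d=f['a'],f['d']; P=cloud(n,d); Z=P[...,2]
    hsv=cv2.cvtColor(a,cv2.COLOR_RGB2HSV)
    roi=(P[...,0]>.38)&(P[...,0]<.80)&(P[...,1]>-.28)&(P[...,1]<.2)&(d>0)
    g=roi&(hsv[...,2]<165)&(hsv[...,1]<60)
    m=cv2.morphologyEx(g.astype(np.uint8),cv2.MORPH_CLOSE,np.ones((9,9)))
    c=max(cv2.findContours(m,0,1)[0],key=cv2.contourArea)
    u=cv2.approxPolyDP(c,6,True)[:,0]; print(n,'plate poly',u.tolist()); print(ray(n,u,.015).round(3).tolist())
    # bar / offcut tops by brightness within plate
    ins=cv2.drawContours(np.zeros_like(m),[c],-1,1,-1)
    lo,hi=.03,.06
    b=(ins>0)&(Z>.033)&(hsv[...,2]>150)
    k,lab,st,ce=cv2.connectedComponentsWithStats(b.astype(np.uint8))
    for i in range(1,k):
        if st[i,4]>25:
            pts=np.argwhere(lab==i)[:,::-1]; zz=np.median(Z[lab==i])
            w=ray(n,pts,zz)[:,:2]; r=cv2.minAreaRect((w*1000).astype(np.float32)); print(n,ce[i].round(),st[i,4],'z',zz.round(4),r)
    print('heights', [ (q,np.median(Z[(P[...,0]>.45)&roi])) for q in [0]])
a=cv2.imread('pics/top0.png')[160:280,195:350]; b=cv2.imread('pics/side0.png')[155:285,185:345]
s=lambda i:cv2.resize(i,(400,int(i.shape[0]*400/i.shape[1])),interpolation=cv2.INTER_CUBIC)
a,b=s(a),s(b);h=min(len(a),len(b)); cv2.imwrite('pics/c0.png',np.hstack([a[:h],b[:h]]))
```

```text
top plate poly [[324, 147], [176, 161], [186, 295], [345, 278]]
[[0.792, -0.272, 0.015], [0.796, 0.198, 0.015], [0.382, 0.197, 0.015], [0.38, -0.273, 0.015]]
top [302. 214.] 435 z 0.0457 ((579.449462890625, -167.40684509277344), (105.5816879272461, 36.48027420043945), 83.86766815185547)
top [327. 246.] 131 z 0.0408 ((477.3846740722656, -228.71249389648438), (29.357980728149414, 37.835548400878906), 2.9886581897735596)
heights [(0, np.float64(0.013846695635715915))]
side plate poly [[275, 144], [161, 191], [237, 301], [360, 233], [340, 229], [347, 211], [329, 205], [322, 185]]
[[0.829, 0.198, 0.015], [0.378, 0.18, 0.015], [0.376, -0.287, 0.015], [0.781, -0.288, 0.015], [0.744, -0.246, 0.015], [0.811, -0.203, 0.015], [0.783, -0.154, 0.015], [0.825, -0.071, 0.015]]
side [278. 228.] 175 z 0.0438 ((578.8663330078125, -168.36737060546875), (102.77362823486328, 32.23068618774414), 83.5813980102539)
side [259. 261.] 99 z 0.0388 ((475.8428039550781, -229.30471801757812), (24.070003509521484, 32.45592498779297), 5.237072944641113)
heights [(0, np.float64(0.01333834173971638))]
```

View pics/c0.png

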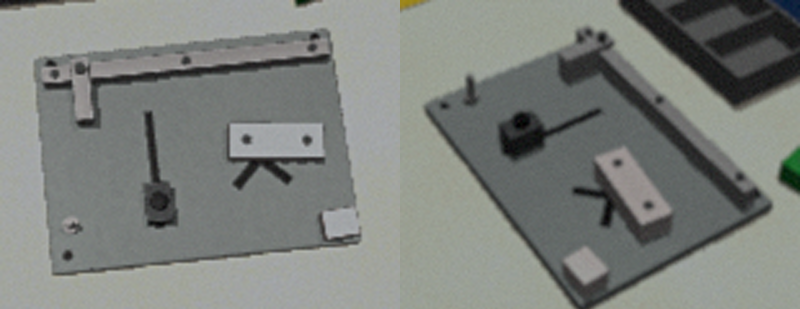

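Crop: the bar (bright, two holes), stop, jaw with its slot, and an empty plate between bar and fence. The plate mask was too wide, so I refine it.

Run:
```python
from h import *
n='top'; f=np.load('pics/top0.npz'); a,d=f['a'],f['d']; P=cloud(n,d); Z=P[...,2]
V=cv2.cvtColor(a,cv2.COLOR_RGB2GRAY)
print('V table',V[280,280],'plate',V[230,280],'bar',V[212,300],'fence',V[183,290],'jaw',V[240,257])
win=np.zeros(V.shape,bool); win[166:275,200:342]=1
t,_=cv2.threshold(V[win],0,255,cv2.THRESH_OTSU); print(t)
m=(win&(V<t)).astype(np.uint8); m=cv2.morphologyEx(m,cv2.MORPH_OPEN,np.ones((3,3)))
c=max(cv2.findContours(m,0,1)[0],key=cv2.contourArea)
h=cv2.convexHull(c); u=cv2.approxPolyDP(h,5,True)[:,0]; print(u.tolist()); print(ray(n,u,.015)[:,:2].round(4).tolist())
w=ray(n,h[:,0],.015)[:,:2]*1000; print('plate rect',cv2.minAreaRect(w.astype(np.float32)))
# fence and stop tops
hm=(win&(Z>.036)&(V>t*0.9)).astype(np.uint8)
k,lab,st,ce=cv2.connectedComponentsWithStats(hm)
for i in range(1,k):
    if st[i,4]>15:
        pts=np.argwhere(lab==i)[:,::-1]; zz=np.median(Z[lab==i]); w=ray(n,pts,.045)[:,:2]*1000
        print(ce[i].round(),st[i,4],zz.round(4),cv2.minAreaRect(w.astype(np.float32)))
jm=(win&(V<60)&(Z>.035)).astype(np.uint8)
k,lab,st,ce=cv2.connectedComponentsWithStats(jm)
for i in range(1,k):
    if st[i,4]>15:
        pts=np.argwhere(lab==i)[:,::-1]; w=ray(n,pts,.05)[:,:2]*1000
        print('dark',ce[i].round(),st[i,4],np.median(Z[lab==i]).round(4),cv2.minAreaRect(w.astype(np.float32)))
np.set_printoptions(linewidth=250)
print(V[174:212,205:245:1])
```

```text
V table 161 plate 122 bar 163 fence 135 jaw 40
137.0
[[322, 172], [333, 254], [215, 266], [208, 183]]
[[0.7109, -0.2538], [0.4541, -0.249], [0.4565, 0.1052], [0.7133, 0.1041]]
plate rect ((584.205322265625, -74.19462585449219), (361.5337829589844, 263.57659912109375), 89.9468765258789)
[274. 182.] 515 0.0459 ((685.833984375, -103.10755920410156), (18.724384307861328, 281.2277526855469), 0.004915282595902681)
[223. 193.] 187 0.0536 ((666.2832641601562, 68.19274139404297), (53.54326629638672, 73.14959716796875), 89.98977661132812)
[302. 214.] 446 0.0457 ((579.4771118164062, -168.40365600585938), (107.44017028808594, 36.5001335144043), 83.86775970458984)
[327. 246.] 135 0.0409 ((477.15484619140625, -227.97520446777344), (30.569135665893555, 38.1568489074707), 3.828702688217163)
dark [279. 186.] 18 0.0399 ((672.9799194335938, -109.36811828613281), (45.3956184387207, 3.1269443035125732), 83.879638671875)
dark [256. 238.] 49 0.0615 ((522.5736083984375, -25.272363662719727), (19.6900577545166, 21.1295223236084), 57.10762023925781)
[[162 163 163 ... 163 161 166]
 [164 164 163 ... 166 164 162]
 [164 166 166 ... 165 164 164]
 ...
 [165 164 162 ... 122 122 122]
 [169 163 164 ... 117 121 122]
 [163 166 164 ... 123 119 125]]
```

```bash
cat >> h.py <<'E'
YAW=np.deg2rad(-0.3); F0=np.array([.584,-.0742])
fx=np.array([np.cos(YAW),np.sin(YAW),0]); fy=np.array([-np.sin(YAW),np.cos(YAW),0])
def W(x,y,z): return np.r_[F0,0]+x*fx+y*fy+[0,0,z]   # fixture coords -> world
def Fx(p): p=np.asarray(p)-np.r_[F0,0]; return np.array([p@fx,p@fy,p[2]])
def rot(xt): return np.c_[xt,np.cross([0,0,-1.],xt),[0,0,-1.]]
def rep(s,*a): print(s,*a,'t',round(read_time_s(),2),'fix',Fx(read_ee_pos()).round(4),'F',np.round(read_force(),2))
E
python3 - <<'E'
from h import *
print('overhang',arm.finger_overhang,'R',read_eef_rot().round(2).tolist(),'stop edge',[Fx(p).round(3).tolist() for p in ray('top',[[232,202],[231,206]],.045)])
b=Fx([.579,-.168,0]);print('bar',b)
for s in(1,-1):
    q=planner.ik(W(-.054,b[1],.2),rot(s*fy));print(s,None if q is None else np.round(q,2))
    if q is not None: best=s if s==1 or q is None else s
q={s:planner.ik(W(-.054,b[1],.2),rot(s*fy)) for s in(1,-1)}
s=min((k for k in q if q[k] is not None),key=lambda k:abs(q[k][6])); print('use',s)
arm.reach(W(-.056,b[1],.18),rot(s*fy)); arm.grip(.6); rep('above',read_opening())
arm.servo_line(W(-.056,b[1],.07),v=.15)
print(arm.servo_line(W(-.056,b[1],.045),v=.05,stop_force=6)); rep('down')
snap('top','t1'); snap('side','s1')
A=cv2.imread('pics/t1.png')[150:280,195:350];B=cv2.imread('pics/s1.png')[140:290,185:345]
A,B=[cv2.resize(i,(400,340),interpolation=cv2.INTER_CUBIC) for i in(A,B)];cv2.imwrite('pics/c1.png',np.hstack([A,B]))
E
```

```text
overhang 0.017 R [[0.45, 0.89, -0.0], [0.89, -0.45, -0.0], [-0.0, 0.0, -1.0]] stop edge [[0.054, 0.11, 0.045], [0.042, 0.114, 0.045]]
bar [-0.0045088  -0.09382489  0.        ]
1 [-0.22  0.4   0.59  1.91 -0.28  0.91  2.07]
-1 [-0.5   0.52  0.98  1.93 -0.52  0.98 -0.85]
use -1
above 0.6028455559145356 t 3.31 fix [-0.056  -0.0938  0.18  ] F [-0.94  0.55  0.08]
False
down t 4.84 fix [-0.0561 -0.094   0.0449] F [ 0.4   0.66 -0.15]
```

View pics/c1.png

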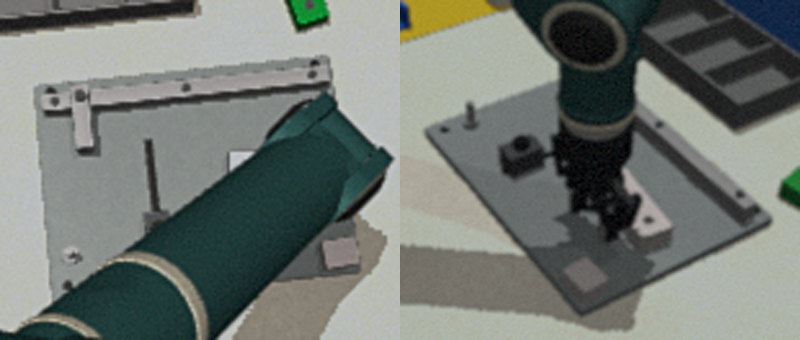

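The fingers are down behind the bar on the jaw side, clear of the offcut. I lower a little and push to the fence.

Run:
```python
from h import *
y=-.0938
print(arm.servo_line(W(-.056,y,.038),v=.05,stop_force=6)); rep('low')
for x in (-.02,0,.02,.034):
    print(arm.servo_line(W(x,y,.038),v=.04,stop_force=12)); rep('push')
hit=arm.servo_line(W(.046,y,.038),v=.015,stop_force=7); rep('end',hit)
```

```text
False
low t 5.23 fix [-0.0563 -0.0937  0.0376] F [ 0.47  0.33 -0.07]
False
push t 6.28 fix [-0.0198 -0.0937  0.038 ] F [ 0.18 -0.26  0.17]
False
push t 6.93 fix [ 0.0004 -0.0938  0.038 ] F [-0.92  0.63 -0.22]
False
push t 7.58 fix [ 0.0204 -0.0938  0.038 ] F [-0.18 -0.52  0.41]
False
push t 8.08 fix [ 0.0345 -0.0938  0.038 ] F [-0.16  0.34 -0.31]
end True t 8.63 fix [ 0.0399 -0.0939  0.0374] F [ 0.89  0.39 -0.21]
```

Run:
```python
from h import *
arm.servo_line(W(.02,-.0938,.038),v=.1); arm.servo_line(W(.0,-.0938,.15),v=.2); arm.grip(0)
R=read_eef_rot()
arm.reach(W(.07,-.26,.15),R); rep('clear')
a,d=snap('top','t2'); snap('side','s2')
P=cloud('top',d);V=cv2.cvtColor(a,cv2.COLOR_RGB2GRAY)
A=cv2.imread('pics/t2.png')[150:280,195:350];B=cv2.imread('pics/s2.png')[140:290,185:345]
A,B=[cv2.resize(i,(400,340),interpolation=cv2.INTER_CUBIC) for i in(A,B)];cv2.imwrite('pics/c2.png',np.hstack([A,B]))
```

```text
clear t 10.97 fix [ 0.0698 -0.2595  0.1495] F [-0.91 -0.44  0.5 ]
```

View pics/c2.png

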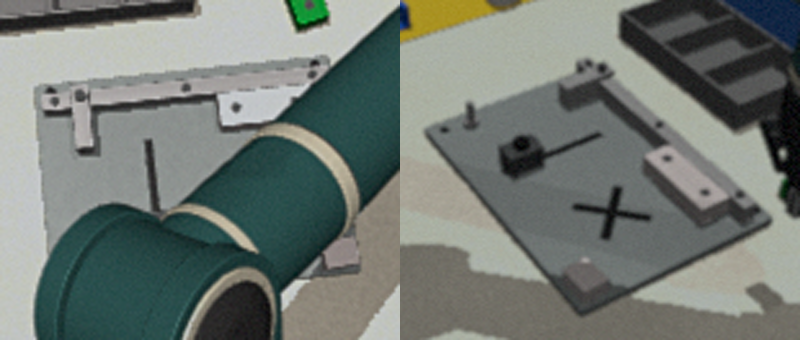

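The bar lies flush along the fence with its right end near y≈-0.15. Now I push it along the fence to the stop.

Run:
```python
from h import *
x=.069
arm.servo_line(W(x,-.2,.15),v=.2); arm.servo_line(W(x,-.2,.07),v=.15)
print(arm.servo_line(W(x,-.2,.042),v=.06,stop_force=6)); rep('down')
for y in(-.15,-.10,-.06,-.03):
    h=arm.servo_line(W(x,y,.042),v=.05,stop_force=12); rep('push',h)
    if h: break
else:
    h=arm.servo_line(W(x,.01,.042),v=.015,stop_force=7); rep('end',h)
snap('top','t3'); snap('side','s3')
A=cv2.imread('pics/t3.png')[150:280,195:350];B=cv2.imread('pics/s3.png')[140:290,185:345]
A,B=[cv2.resize(i,(400,340),interpolation=cv2.INTER_CUBIC) for i in(A,B)];cv2.imwrite('pics/c3.png',np.hstack([A,B]))
```

```text
False
down t 12.82 fix [ 0.0689 -0.2001  0.0418] F [-0.24  0.23 -0.41]
push False t 13.97 fix [ 0.069  -0.1501  0.042 ] F [-0.6   0.56 -1.02]
push False t 15.12 fix [ 0.0692 -0.0996  0.0419] F [ 0.71 -0.3   0.94]
push False t 16.07 fix [ 0.0692 -0.0597  0.0421] F [ 0.42 -0.35  0.06]
push False t 16.82 fix [ 0.0692 -0.029   0.0419] F [-0.16  0.4   0.77]
end True t 18.31 fix [ 0.0686 -0.0105  0.0418] F [-0.27 -0.66  0.88]
```

View pics/c3.png

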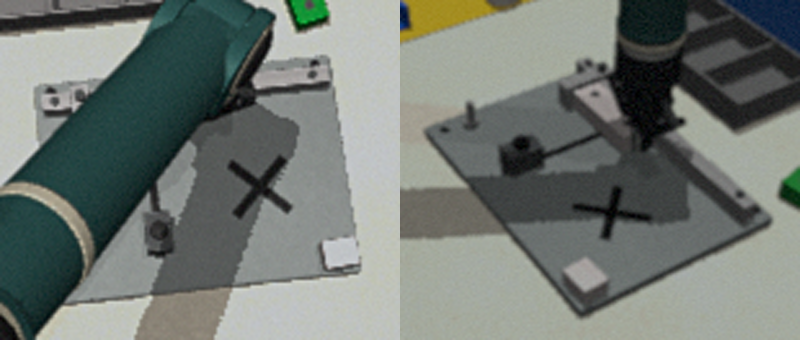

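The bar's end is at the stop. I retreat, re-press gently against the fence with two fingers, then go behind the jaw.

Run:
```python
from h import *
arm.servo_line(W(.069,-.035,.042),v=.08); arm.servo_line(W(.06,-.05,.12),v=.2); 
arm.servo_line(W(.005,.055,.12),v=.25); arm.grip(.6)
arm.servo_line(W(.005,.055,.07),v=.15); print(arm.servo_line(W(.005,.055,.04),v=.06,stop_force=6))
print(arm.servo_line(W(.032,.055,.04),v=.05,stop_force=12)); rep('pre')
h=arm.servo_line(W(.046,.055,.04),v=.012,stop_force=6); rep('press',h)
arm.servo_line(W(.005,.055,.04),v=.1); arm.servo_line(W(-.02,.055,.13),v=.2); arm.grip(0)
arm.servo_line(W(-.135,.05,.13),v=.25); rep('behind')
snap('top','t4'); snap('side','s4')
A=cv2.imread('pics/t4.png')[150:280,195:350];B=cv2.imread('pics/s4.png')[140:290,185:345]
A,B=[cv2.resize(i,(400,340),interpolation=cv2.INTER_CUBIC) for i in(A,B)];cv2.imwrite('pics/c4.png',np.hstack([A,B]))
```

```text
False
False
pre t 22.4 fix [0.0318 0.0548 0.0399] F [ 1.66  1.71 -0.2 ]
press True t 23.16 fix [0.0394 0.0551 0.0393] F [0.16 0.28 0.32]
behind t 25.41 fix [-0.1343  0.0503  0.1304] F [1.08 0.18 0.71]
```

View pics/c4.png

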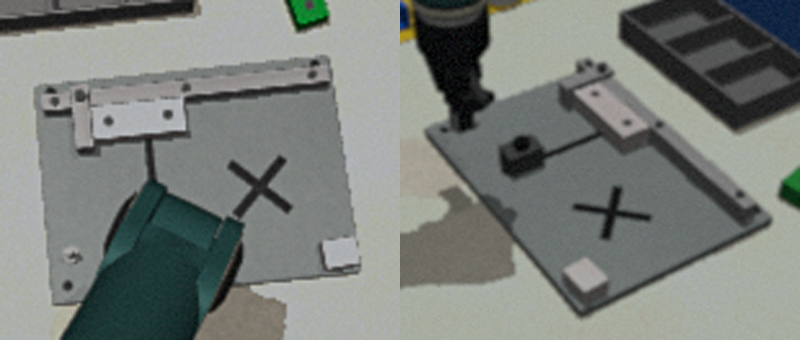

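The bar is flush on both the fence and the stop. Next is the jaw.

Run:
```python
from h import *
arm.servo_line(W(-.135,.05,.07),v=.15); print(arm.servo_line(W(-.135,.05,.043),v=.06,stop_force=6)); rep('down')
for x in(-.10,-.05,-.016):
    h=arm.servo_line(W(x,.05,.043),v=.05,stop_force=12); rep('push',h)
    if h: break
else:
    h=arm.servo_line(W(.004,.05,.043),v=.012,stop_force=8); rep('end',h)
arm.servo_line(W(-.05,.05,.043),v=.1); arm.servo_line(W(-.08,.05,.15),v=.2)
arm.reach(W(-.1,.28,.25),read_eef_rot()); rep('away')
snap('top','t5'); snap('side','s5')
A=cv2.imread('pics/t5.png')[150:280,195:350];B=cv2.imread('pics/s5.png')[140:290,185:345]
A,B=[cv2.resize(i,(400,340),interpolation=cv2.INTER_CUBIC) for i in(A,B)];cv2.imwrite('pics/c5.png',np.hstack([A,B]))
```

```text
False
down t 26.66 fix [-0.1351  0.0498  0.0428] F [-0.04 -0.33 -0.34]
push False t 27.51 fix [-0.1004  0.0499  0.0429] F [-0.17  0.16  0.22]
push False t 28.66 fix [-0.0495  0.0497  0.0432] F [ 0.1   0.16 -0.76]
push False t 29.49 fix [-0.0154  0.0501  0.0431] F [-0.42 -0.52  0.03]
end True t 30.49 fix [-0.0056  0.0502  0.0424] F [-0.72  0.16  0.59]
away t 32.77 fix [-0.1     0.2785  0.2493] F [-0.12 -0.23  0.86]
```

View pics/c5.png

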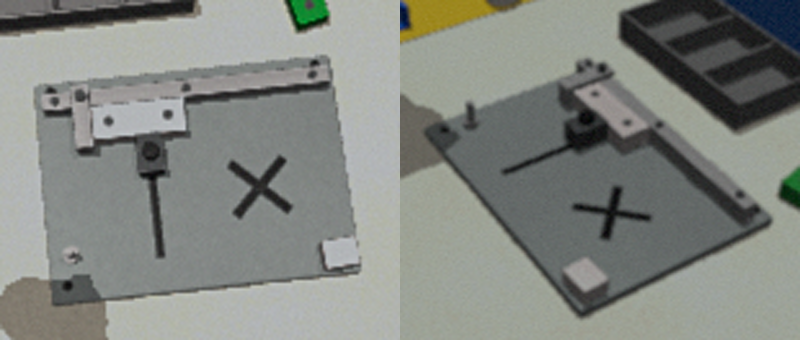

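The jaw is against the bar, and the offcut and bolt are unmoved. One magnified check of the bar/stop joint and the bar's pose before handing in.

Run:
```python
from h import *
f=np.load('pics/t5.npz'); a,d=f['a'],f['d']; V=cv2.cvtColor(a,cv2.COLOR_RGB2GRAY)
m=np.zeros(V.shape,np.uint8); m[180:205,228:270]=V[180:205,228:270]>150
k,l,st,ce=cv2.connectedComponentsWithStats(m); i=1+st[1:,4].argmax()
w=ray('top',np.argwhere(l==i)[:,::-1],.045); w=np.array([Fx(p)[:2] for p in w])*1000
print('bar fix mm',st[i,4],cv2.minAreaRect(w.astype(np.float32)))
x=a.astype(int)-np.load('pics/top0.npz')['a']; D=(abs(x).max(2)>45).astype(np.uint8)
k,l,st,ce=cv2.connectedComponentsWithStats(D); print([(ce[i].round().tolist(),int(st[i,4])) for i in range(1,k) if st[i,4]>12])
A=cv2.imread('pics/t5.png')[172:222,208:278];B=cv2.imread('pics/s5.png')[168:218,235:305]
cv2.imwrite('pics/c6.png',np.hstack([cv2.resize(i,(400,286),interpolation=cv2.INTER_CUBIC) for i in(A,B)]))
```

```text
bar fix mm 564 ((81.2681884765625, 57.70275115966797), (58.547264099121094, 110.08342742919922), 0.25586390495300293)
[([249.0, 197.0], 560), ([128.0, 304.0], 12552), ([298.0, 218.0], 208), ([253.0, 239.0], 60), ([260.0, 239.0], 88), ([226.0, 316.0], 3246), ([228.0, 259.0], 14), ([14.0, 362.0], 606)]
```

View pics/c6.png

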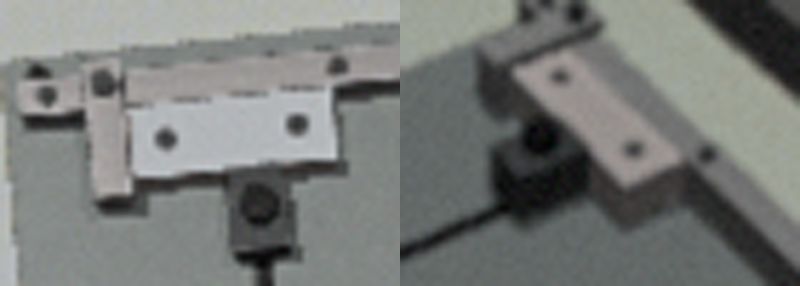

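The bar shows no gap at the fence or the stop, and the jaw touches it. I hand the job in.

```bash
python3 -c "
from h import *
rep('end'); arm.close_job()"
```

```text
end t 32.88 fix [-0.0998  0.2779  0.2494] F [ 0.31 -1.12  0.09]
the job is handed in; nothing more can be done
```

I pushed the bar flush to the fence, along it to the end stop, re-pressed it against the fence, and then pushed the jaw up to it. Nothing was gripped. I handed the job in at about 32.9 s with the fingers well clear.

**Contact positions:** these are fingertip positions in the fixture frame.
- **Fence:** contact at x = 39.9 mm and again at 39.4 mm after re-pressing, against 39 mm expected.
- **Stop:** contact came about 4 mm further along y than my rough estimate of the stop's position, which is within that estimate's error.
- **Jaw:** contact at x = -5.6 mm, against -6 mm expected, so the jaw value is about 0.105.

**Last pictures:** no gap shows between the bar and the fence, the stop or the jaw. The offcut and bolt have not moved. A comparison with the first picture showed changes only at the bar, the jaw, and the arm and its shadow.

**Failed check:** measuring the bar's outline in the last picture gave no usable width or centre across the bar. The bright fence merged into it and it came out 58 mm wide instead of 40. Its length (110 mm) and angle (about 0.3° from square) were as they should be.

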